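Make up the parts kit for a machine repair

ROBOT

A 7-joint arm with a two-finger parallel gripper is mounted at the origin on the work surface. World frame = base frame: x ahead of the robot, y to its left, z up, the work surface at z = 0. Lengths are in mm, angles in rad, forces in N, time in s.
With the tool pointing down it reaches from about 425 to 950 mm from the base axis. Payload 4.7 kg.
Tool frame: the origin (TCP) lies between the finger pads; the fingertips stand 25 mm ahead of it and the grasp point (between the pads) lies 6 mm ahead of it; z points along the fingers, y is the line along which they close (so a half turn about z gives the same grasp; the last joint's range is limited). The gripper opens to 87 mm and grips with 3 to 60 N. Pads are 19 mm wide; open, the fingers measure 117 mm over their backs; the gripper's body (75 mm by 190 mm) begins 51 mm behind the grasp point.
Start: joints at [-1.246, 0.469, -0.049, 1.532, 0.024, 1.141, -0.082], TCP at [233.825, 633.224, 247.573] pointing down, gripper open.
Joint ranges: [-2.59, 2.59], [-0.33, 1.99], [-1.39, 1.29], [0.1, 2.45], [-1.04, 4.18], [0.21, 1.99], [-2.66, 2.66]. Speed limits (rad/s): [2.57, 2.57, 3.14, 3.14, 3.14, 3.14, 3.14].

INTERFACE

Orientations are given as a 3x3 rotation matrix whose columns are the frame's x, y, z axes.
In Python, from workcell import r, read_camera gives the robot as it stands.
- The arm moves only by the shell command python3 -m handwheel 'ROWS' [OPENING] [FORCE]. ROWS is a JSON object of lists of equal length, an entry for each row: "slide": the shift along the tool's x, y, z in mm, a list of three; "angular": the turn, a rotation vector about the tool's x, y, z in degrees, a list of three. In form: {"slide": [[x, y, z], ...], "angular": [[rx, ry, rz], ...]}. A call has 1 to 8 rows; each row is the pose to reach, as a shift and turn from the pose commanded when the call began, along the tool's axes at that moment; what a row does not reach only later rows make up. A row lasts 1/8 s, in which the tool goes at most 62.5 mm and 10.7 degrees, less where a joint would pass 70% of its speed; a pose out of reach is approached as far as the arm can. A call with a gripper value outside its range is refused whole. OPENING is the closure, from 0 (fully open) to 1 (shut), set as the call begins (- or left out, the last holds). The fingers move at their own pace and stop on an object; FORCE is the grip in N (left out, the last holds). Time passes only in rows, so rows that repeat a pose let the fingers close. It gives the time, the measured TCP pose, the force, the opening and the grip force at its end, in the units of the state.
- r.get_obs(): the state, without advancing time (a new reading comes with each control period).
- read_camera(name): name is "side" or "top" or "wrist"; returns a dict with "color" (420x560x3 uint8, blue, green, red), "range_z" (420x560 float32, mm along the optical axis (not along the pixel's ray), 0 where there is no reading), "fx", "fy", "cx", "cy" (pixels), "R" (3x3) and "t" (3): a world point X has camera coordinates R X + t; the wrist camera has in their place "mount" (4x4, takes a point from camera to tool coordinates, whose origin is the TCP and whose axes are the flange's). Camera axes: x right, y down, z forward; pixel columns grow to the right and rows downward; lengths in mm; the calibration is good to about 2 mm. A picture is of the moment at which its call begins: read the wrist's pose just before it.
- r.close_job(): hands the job in; it is judged then, once.
The state is a dict: "time_s": time; "joint_positions": joint angles; "qvel": joint speeds; "joint_efforts": joint torques, N m; "tool_pos": TCP position; "eef_rot": TCP orientation; "contact_force": force on the tool from outside, world axes, zero at the start; "torque": the same for the moment, N m; "opening": finger opening in mm; "grasp_force": force on a finger pad.
Only numpy, scipy, OpenCV 4.12 (cv2) and the standard library are available. Lean on these libraries where they do the work, as an engineer would, in place of code of your own. Each camera call takes 0.05 s, during which the arm holds its last target. There are 200 camera calls.

TASK

Make up the parts kit in the plywood caddy: put the brass bush in the red bin, the steel nut in the yellow bin, the aluminium pulley in the blue bin and the rubber machine foot in the green bin, each standing upright on the floor of its bin just as it stands on the bench now. Leave the steel bush and the brass nut, which are not part of this kit, where they are.

Things in the scene. Friction and masses are not known exactly. Their poses are not given: they have to be found in the camera images.
- brass_bush_mid (a point): Yellow brass bush: flanged sleeve with an open bore: 56 mm tall, outer diameter 36 mm above a foot flange of diameter 46 mm and 6 mm thick, bore 20 mm; stands upright at the start, any yaw; the origin of this entry is at its centre, half-way up (28 mm above its underside), z up. Grip it across the sleeve, well up from the table. About 330 g. Wanted.
- steel_nut_mid (a point): Grey steel nut: long hexagonal coupling nut, 56 mm tall, 36 mm across flats (41.6 mm across corners), with a dark hole in its top face; two opposite flats face +x and -x of its own frame, and so every 60 degrees; stands upright at the start, any yaw; the origin of this entry is at its centre, half-way up (28 mm above its underside), z up. Grip it across two flats. About 360 g. Wanted.
- pulley_mid (a point): Aluminium V-belt pulley lying flat with its hub up: grooved disc of diameter 60 mm and 18 mm thick below, hub of diameter 30 mm and 38 mm tall on top, 56 mm tall in all; stands upright at the start, any yaw; the origin of this entry is at its centre, half-way up (28 mm above its underside), z up. Grip it by the hub (18 to 56 mm above its underside). About 220 g. Wanted.
- foot_mid (a point): Machine foot: black rubber cone of diameter 50 mm at the base, 36 mm on top and 20 mm tall, with an upright steel stud of diameter 14 to 15 mm and 36 mm tall on top, 56 mm tall in all; stands upright at the start, any yaw; the origin of this entry is at its centre, half-way up (28 mm above its underside), z up. Grip it by the stud (20 to 56 mm above its underside). About 120 g. Wanted.
- steel_bush_mid (a point): Grey steel bush, a look-alike of the brass one, not wanted: flanged sleeve with an open bore: 56 mm tall, outer diameter 36 mm above a foot flange of diameter 46 mm and 6 mm thick, bore 20 mm; stands upright at the start, any yaw; the origin of this entry is at its centre, half-way up (28 mm above its underside), z up. About 310 g.
- brass_nut_mid (a point): Yellow brass nut, a look-alike of the steel one, not wanted: long hexagonal coupling nut, 56 mm tall, 36 mm across flats (41.6 mm across corners), with a dark hole in its top face; two opposite flats face +x and -x of its own frame, and so every 60 degrees; stands upright at the start, any yaw; the origin of this entry is at its centre, half-way up (28 mm above its underside), z up. About 380 g.
- bin_red: Red plastic bin, one of four in the plywood caddy: open-topped square tray, 92 x 92 mm outside, 20 mm high, walls and floor 3 mm thick, underside 6 mm above the table, fixed. Origin at the centre of its underside, x and y along its sides, z up (inner floor at z = 3 mm). The four bins stand two by two, 94 mm apart centre to centre; which colour is where changes, and the caddy (204 mm square, rim 18 mm above the table) shifts and turns.
- bin_yellow: Yellow plastic bin, one of four in the plywood caddy: open-topped square tray, 92 x 92 mm outside, 20 mm high, walls and floor 3 mm thick, underside 6 mm above the table, fixed. Origin at the centre of its underside, x and y along its sides, z up (inner floor at z = 3 mm). The four bins stand two by two, 94 mm apart centre to centre; which colour is where changes, and the caddy (204 mm square, rim 18 mm above the table) shifts and turns.
- bin_blue: Blue plastic bin, one of four in the plywood caddy: open-topped square tray, 92 x 92 mm outside, 20 mm high, walls and floor 3 mm thick, underside 6 mm above the table, fixed. Origin at the centre of its underside, x and y along its sides, z up (inner floor at z = 3 mm). The four bins stand two by two, 94 mm apart centre to centre; which colour is where changes, and the caddy (204 mm square, rim 18 mm above the table) shifts and turns.
- bin_green: Green plastic bin, one of four in the plywood caddy: open-topped square tray, 92 x 92 mm outside, 20 mm high, walls and floor 3 mm thick, underside 6 mm above the table, fixed. Origin at the centre of its underside, x and y along its sides, z up (inner floor at z = 3 mm). The four bins stand two by two, 94 mm apart centre to centre; which colour is where changes, and the caddy (204 mm square, rim 18 mm above the table) shifts and turns.
Things that resemble listed ones, but are neither listed nor needed, are in the scene too. What is shaped like the part that bears steel_nut_mid but orange is not meant. Leave any turquoise look-alike of the part that bears foot_mid alone.

How it is judged (in metres and radians):
At the end, for the whole second after the job is handed in: Each wanted part in its own bin (bush red, nut yellow, pulley blue, foot green): within 34 mm of the bin's centre, its underside on the floor to 5 mm, upright within 0.12 rad, at rest. Steel bush and brass nut upright within 0.12 rad and within 30 mm of their starts (horizontal distance between brass_bush_mid and bin_red below 0.034 m and z of brass_bush_mid in the frame of bin_red between 0.026 and 0.036 m and angle between each of brass_bush_mid, steel_nut_mid, pulley_mid, foot_mid, steel_bush_mid, brass_nut_mid's own z axis and vertical below 0.12 rad and linear speed of each of brass_bush, steel_nut, pulley, foot below 0.02 m/s and horizontal distance between steel_nut_mid and bin_yellow below 0.034 m and z of steel_nut_mid in the frame of bin_yellow between 0.026 and 0.036 m and horizontal distance between pulley_mid and bin_blue below 0.034 m and z of pulley_mid in the frame of bin_blue between 0.026 and 0.036 m and horizontal distance between foot_mid and bin_green below 0.034 m and z of foot_mid in the frame of bin_green between 0.026 and 0.036 m and distance of each of steel_bush_mid, brass_nut_mid from where it was at the start of the episode below 0.03 m); the robot touches nothing.
It fails at once if the steel bush, a look-alike, is moved more than 30 mm or tipped over (distance of steel_bush_mid from where it was at the start of the episode above 0.03 m or angle between steel_bush_mid's own z axis and vertical above 0.4 rad).
It fails at once if the brass nut, a look-alike, is moved more than 30 mm or tipped over (distance of brass_nut_mid from where it was at the start of the episode above 0.03 m or angle between brass_nut_mid's own z axis and vertical above 0.4 rad).
It also fails if it takes over 104 s, if anything falls off the work surface, if the arm or the gripper's body presses on something with over 40 N, if the wrist force passes 120 N, or if a joint passes its speed limit or range.

## Working session

There is one attempt and no reset: what is moved stays moved. The work goes in short steps, Python scripts to look and compute and a shell command to move; the robot and the scene stay as the last step left them, time stands still between calls to the robot, and variables do not carry over. Pictures are saved under pics/ and viewed, at most 14 in all, crops included, and the job is handed in when it is done.

```bash
mkdir -p pics; python3 - <<'E'
from workcell import r, read_camera
import cv2,numpy as np,pickle
o=r.get_obs();print({k:np.round(v,3).tolist() for k,v in o.items()})
for n in("top","side"):
    d=read_camera(n);cv2.imwrite(f"pics/{n}0.png",d["color"]);pickle.dump(d,open(f"{n}0.pkl","wb"))
    print(n,{k:np.round(v,3).tolist() for k,v in d.items() if k not in("color","range_z")})
E
```

```text
{'time_s': 0.0, 'joint_positions': [-1.246, 0.469, -0.049, 1.534, 0.024, 1.141, -0.082], 'qvel': [0.001, -0.0, -0.0, -0.001, -0.0, 0.001, 0.001], 'joint_efforts': [-0.0, -50.796, -0.08, -23.616, -0.061, 0.038, 0.0], 'tool_pos': [233.656, 632.689, 246.501], 'eef_rot': [[-0.938, 0.346, -0.001], [0.346, 0.938, -0.002], [-0.0, -0.002, -1.0]], 'contact_force': [0.229, -0.179, -0.058], 'torque': [-0.015, 0.019, 0.009], 'grasp_force': 0.0, 'opening': 87.206}
top {'fx': 408.445, 'fy': 408.445, 'cx': 279.019, 'cy': 208.414, 'R': [[-0.009, -1.0, 0.009], [-0.996, 0.008, -0.085], [0.085, -0.01, -0.996]], 't': [34.902, 592.75, 892.888]}
side {'fx': 454.731, 'fy': 454.731, 'cx': 281.223, 'cy': 215.369, 'R': [[0.961, -0.275, -0.017], [-0.195, -0.637, -0.746], [0.195, 0.72, -0.666]], 't': [-554.544, 165.667, 1027.925]}
```

View pics/top0.png

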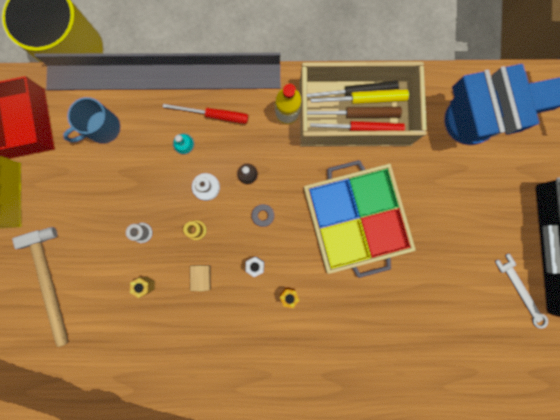

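View pics/side0.png

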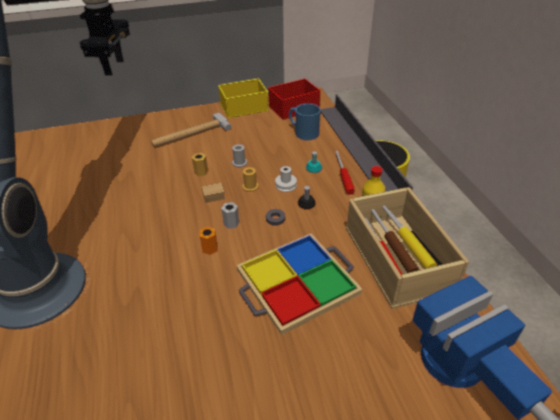

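The top view shows:
- **Wanted parts:** pulley (205,186), black foot (247,173), brass bush (194,230) and steel nut (254,267).
- **Look-alikes:** steel bush (138,232), brass nut (139,288), orange nut (289,298) and turquoise foot (182,143).
- **Bins:** blue (335,203), green (374,192), red (385,233) and yellow (345,243).

The side view agrees with this.

```bash
cat > h.py <<'E'
import numpy as np,cv2,pickle
def cloud(d,R=None,t=None):
    z=d["range_z"].astype(float);v,u=np.mgrid[:z.shape[0],:z.shape[1]]
    P=np.stack([(u-d["cx"])/d["fx"]*z,(v-d["cy"])/d["fy"]*z,z],-1)
    return (P-d["t"])@np.asarray(d["R"]) if R is None else P@R.T+t
def circ(Q):
    (c,rad)=cv2.minEnclosingCircle(Q.astype(np.float32)); return np.round(c,1),round(rad,1)
E
python3 - <<'E'
from h import *
px=dict(pulley=(205,186),foot=(247,173),bbush=(194,230),snut=(254,267),sbush=(138,232),bnut=(139,288),onut=(289,298),tfoot=(182,143))
pxs=dict(pulley=(286,175),foot=(307,193),bbush=(250,176),snut=(230,212),sbush=(239,153),bnut=(200,161),onut=(208,238),tfoot=(314,160))
d=pickle.load(open("top0.pkl","rb"));X=cloud(d);ds=pickle.load(open("side0.pkl","rb"));Y=cloud(ds)
print("table z",np.median(X[300:400,200:400,2]),np.median(Y[330:400,150:250,2]))
for k,(u,v) in px.items():
    out=[k]
    for W,(a,b) in((X,(u,v)),(Y,pxs[k])):
        Q=W[b-25:b+26,a-25:a+26].reshape(-1,3);c0=W[b-6:b+7,a-6:a+7].reshape(-1,3);c0=np.median(c0[c0[:,2]>15],axis=0)
        Q=Q[np.hypot(*(Q-c0)[:,:2].T)<40]
        Q=Q[(Q[:,2]>48)&(Q[:,2]<65)]
        out+=[circ(Q[:,:2]),len(Q),np.round(Q.mean(0),1)]
    print(*out)
# bins by colour
hsv=cv2.cvtColor(d["color"],cv2.COLOR_BGR2HSV)
for k,(u,v) in dict(blue=(335,203),green=(374,192),red=(385,233),yellow=(345,243)).items():
    dh=np.abs(hsv[...,0].astype(int)-int(hsv[v,u,0]));m=((np.minimum(dh,180-dh)<8)&(hsv[...,1]>120)&(X[...,2]>4)&(X[...,2]<30)).astype(np.uint8)
    n,l,s,c=cv2.connectedComponentsWithStats(m);Q=X[l==l[v,u]]
    rc=cv2.minAreaRect(Q[:,:2].astype(np.float32));print(k,np.round(rc[0],1),np.round(rc[1],1),round(rc[2],1),np.percentile(Q[:,2],[10,50,95]).round(1), X[v,u].round(1))
E
```

```text
table z -0.5787049755963249 0.03675289795252538
pulley (array([645.8, 197. ]), 14.8) 149 [645.4 196.7  55.2] (array([647.1, 195.1]), 16.4) 78 [645.6 192.6  55.1]
foot (array([676. , 102.2]), 6.9) 37 [675.5 102.   54.6] (array([675.9, 100.8]), 7.9) 26 [676.6  99.6  54.5]
bbush (array([547.3, 219.7]), 17.8) 158 [546.9 219.3  54.4] (array([547.6, 218.2]), 17.9) 95 [547.2 216.1  54.1]
snut (array([465.3,  83.1]), 19.8) 248 [465.4  83.1  55.5] (array([466.6,  83. ]), 20.7) 153 [465.8  80.4  55.4]
sbush (array([542.4, 343.1]), 18.0) 163 [542.2 342.6  54.1] (array([542.7, 341.8]), 20.1) 76 [543.4 339.7  54.1]
bnut (array([423.5, 330.2]), 20.2) 265 [423.7 329.6  54.9] (array([424.2, 331.7]), 22.6) 110 [424.4 326.6  55.2]
onut (array([397.6,   9. ]), 19.9) 254 [397.7   9.3  55.5] (array([398. ,   7.9]), 20.8) 176 [398.2   5.9  55.5]
tfoot (array([748.7, 250.7]), 7.5) 39 [747.4 249.9  54.1] (array([747.4, 248.4]), 7.7) 21 [747.6 247.3  53.9]
blue [605.5 -96. ] [88.9 94.7] 14.3 [ 6.8  9.2 25.2] [605.7 -98.3  10.8]
green [ 628.1 -184.9] [88.  90.8] 14.5 [ 6.9  9.3 23.7] [ 630.7 -189.     8.2]
red [ 537. -208.] [91.3 90.7] 14.2 [ 7.   9.4 25.4] [ 536.3 -211.5    8.2]
yellow [ 512.5 -118. ] [94.8 92.9] 14.4 [ 6.7  9.2 25.8] [ 514.3 -119.6    8.2]
```

```bash
cat >> h.py <<'E'
P=dict(bush=(547.4,219),nut=(465.9,83),pulley=(646.4,196),foot=(676,101.5),red=(536.9,-208.9),yellow=(513.6,-117.8),blue=(604.7,-94.5),green=(628,-185.6))
def go(*legs):  # legs: (name,z) -> cumulative slide in tool axes from the present pose
    from workcell import r
    o=r.get_obs();T=np.array(o["tool_pos"]);R=np.array(o["eef_rot"])
    yaw=np.degrees(np.arctan2(R[1,1],R[0,1]));print("t",round(o["time_s"],2),"tcp",T.round(1),"y-axis yaw",round(yaw,1),"tilt",np.round(R[:2,2],3),"open",round(o["opening"],1),"grip",round(o["grasp_force"],1))
    for n,z in legs: print(n,z,(R.T@(np.array([*P[n],z])-T)).round(1))
E
python3 - <<'E'
from h import *
go(("bush",150),("bush",47))
E
```

```text
t 0.1 tcp [233.7 632.7 246.6] y-axis yaw 69.7 tilt [-0.001 -0.002] open 87.1 grip 0.0
bush 150 [-437.6 -279.3   97.1]
bush 47 [-437.6 -279.1  200.1]
```

```bash
python3 -m handwheel '{"slide":[[-44,-28,0],[-88,-56,0],[-132,-84,10],[-176,-112,20],[-220,-140,30],[-264,-168,40],[-308,-196,50],[-352,-224,60]],"angular":[[0,0,0],[0,0,0],[0,0,0],[0,0,0],[0,0,0],[0,0,0],[0,0,0],[0,0,0]]}' 0.2
python3 -m handwheel '{"slide":[[-44,-28,19],[-86,-55,37],[-86,-55,37],[-86,-55,37]],"angular":[[0,0,0],[0,0,0],[0,0,0],[0,0,0]]}'
python3 - <<'E'
from h import *
go(("bush",47))
E
```

```text
time_s: 1.1
tool_pos: [487.1, 299.6, 187.0]
eef_rot: [[-0.938, 0.346, -0.0], [0.346, 0.938, -0.0], [0.0, -0.0, -1.0]]
contact_force: [0.8, 0.9, 0.1]
opening: 70.1
grasp_force: 0.0
time_s: 1.6
tool_pos: [547.6, 220.3, 150.2]
eef_rot: [[-0.938, 0.346, -0.001], [0.346, 0.938, 0.0], [0.001, 0.0, -1.0]]
contact_force: [-0.6, -0.5, 0.8]
opening: 69.6
grasp_force: 0.0
t 1.6 tcp [547.6 220.3 150.2] y-axis yaw 69.7 tilt [-0.001  0.   ] open 69.6 grip 0.0
bush 47 [ -0.4  -1.3 103.2]
```

```bash
python3 - <<'E'
from h import *
from workcell import r, read_camera
o=r.get_obs();d=read_camera("wrist");cv2.imwrite("pics/w1.png",d["color"])
M=np.array(d["mount"]);print(M.round(3));R=np.array(o["eef_rot"]);T=np.array(o["tool_pos"])
W=cloud(d,R@M[:3,:3],R@M[:3,3]+T)
Q=W.reshape(-1,3)[(d["range_z"]>0).ravel()]
m=(np.hypot(Q[:,0]-547,Q[:,1]-219)<30)&(Q[:,2]>50)&(Q[:,2]<62);print(m.sum(),circ(Q[m,:2]),Q[m].mean(0))
E
```

```text
[[-1.00000e-03 -9.70000e-01 -2.42000e-01  6.53800e+01]
 [ 1.00000e+00 -1.00000e-03 -0.00000e+00  8.40000e-02]
 [ 0.00000e+00 -2.42000e-01  9.70000e-01 -1.37177e+02]
 [ 0.00000e+00  0.00000e+00  0.00000e+00  1.00000e+00]]
1029 (array([547.4, 221.1]), 18.0) [546.62820963 221.47364674  55.50479213]
```

View pics/w1.png

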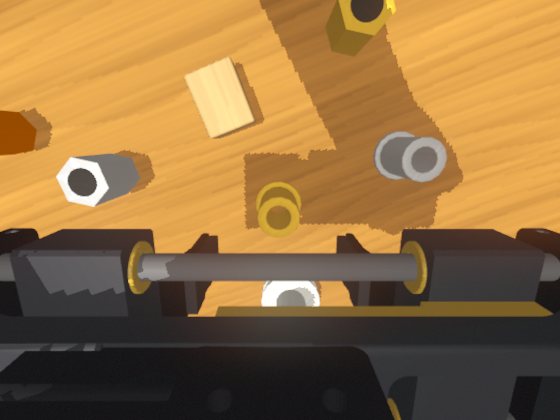

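The brass bush is centred between the fingers at (279,215). The steel nut is at (83,182), with its hexagon clearly visible. Descending to grip now.

```bash
python3 -m handwheel '{"slide":[[0,0,40],[0,0,75],[0,0,95],[0,0,103],[0,0,103]],"angular":[[0,0,0],[0,0,0],[0,0,0],[0,0,0],[0,0,0]]}'
python3 -m handwheel '{"slide":[[0,0,0],[0,0,0],[0,0,0],[0,0,0],[0,0,0]],"angular":[[0,0,0],[0,0,0],[0,0,0],[0,0,0],[0,0,0]]}' 0.8 40
python3 -m handwheel '{"slide":[[0,0,-10],[0,0,-40],[0,0,-75],[0,0,-103],[0,0,-103]],"angular":[[0,0,0],[0,0,0],[0,0,0],[0,0,0],[0,0,0]]}' 
python3 - <<'E'
from h import *
go(("red",150),("red",57))
E
```

```text
time_s: 2.28
tool_pos: [547.7, 220.9, 47.8]
eef_rot: [[-0.939, 0.345, -0.0], [0.345, 0.939, 0.001], [0.0, 0.001, -1.0]]
contact_force: [-0.4, 0.1, -1.0]
opening: 69.7
grasp_force: 0.0
time_s: 2.9
tool_pos: [548.3, 220.1, 47.8]
eef_rot: [[-0.938, 0.346, 0.001], [0.346, 0.938, 0.001], [-0.0, 0.001, -1.0]]
contact_force: [0.0, 0.5, 2.1]
opening: 34.5
grasp_force: 40.0
time_s: 3.52
tool_pos: [549.3, 220.1, 152.7]
eef_rot: [[-0.938, 0.347, 0.004], [0.347, 0.938, 0.002], [-0.003, 0.003, -1.0]]
contact_force: [0.3, 0.3, -3.0]
opening: 34.5
grasp_force: 40.0
t 3.52 tcp [549.3 220.1 152.7] y-axis yaw 69.7 tilt [0.004 0.002] open 34.5 grip 40.0
red 150 [-137.1 -406.7    1.8]
red 57 [-136.8 -407.    94.8]
```

```bash
python3 -m handwheel '{"slide":[[-7,-20,0],[-20,-60,0],[-34,-100,0],[-47,-140,0],[-61,-180,0],[-74,-220,0],[-88,-260,0],[-101,-300,0]],"angular":[[0,0,0],[0,0,0],[0,0,0],[0,0,0],[0,0,0],[0,0,0],[0,0,0],[0,0,0]]}'
python3 -m handwheel '{"slide":[[-13,-40,0],[-26,-75,0],[-33,-97,0],[-36,-107,0],[-36,-107,0],[-36,-107,0]],"angular":[[0,0,0],[0,0,0],[0,0,0],[0,0,0],[0,0,0],[0,0,0]]}'
python3 - <<'E'
from h import *
go(("red",57))
E
```

```text
time_s: 4.53
tool_pos: [536.5, -99.7, 148.7]
eef_rot: [[-0.937, 0.348, -0.004], [0.348, 0.937, -0.0], [0.004, -0.002, -1.0]]
contact_force: [0.1, 0.7, -2.7]
opening: 34.3
grasp_force: 40.0
time_s: 5.28
tool_pos: [535.4, -208.1, 150.0]
eef_rot: [[-0.939, 0.345, -0.001], [0.345, 0.939, 0.001], [0.001, 0.001, -1.0]]
contact_force: [-0.0, 0.7, -3.2]
opening: 34.3
grasp_force: 40.0
t 5.28 tcp [ 535.4 -208.1  150. ] y-axis yaw 69.8 tilt [-0.001  0.001] open 34.3 grip 40.0
red 57 [-1.9 -0.3 93. ]
```

```bash
python3 -m handwheel '{"slide":[[0,0,35],[0,0,65],[0,0,82],[0,0,90],[0,0,92.5],[0,0,92.5],[0,0,92.5]],"angular":[[0,0,0],[0,0,0],[0,0,0],[0,0,0],[0,0,0],[0,0,0],[0,0,0]]}'
python3 -m handwheel '{"slide":[[0,0,0],[0,0,0],[0,0,0]],"angular":[[0,0,0],[0,0,0],[0,0,0]]}' 0.4
python3 -m handwheel '{"slide":[[0,0,-20],[0,0,-55],[0,0,-93],[0,0,-93]],"angular":[[0,0,0],[0,0,0],[0,0,0],[0,0,0]]}' 
python3 - <<'E'
from h import *
from workcell import read_camera
go(("nut",150))
# nut yaw and refined position from a fresh top view
d=read_camera("top");X=cloud(d);pickle.dump(d,open("top1.pkl","wb"))
def blob(c):
    Q=X.reshape(-1,3);return Q[(np.hypot(Q[:,0]-c[0],Q[:,1]-c[1])<40)&(Q[:,2]>48)&(Q[:,2]<75)]
Q=blob(P["red"]);print("bush in red",circ(Q[:,:2]),Q[:,2].mean())
Q=blob(P["nut"])[:,:2]
# extents along each direction: min extent (36) = flat normal
H=cv2.convexHull(Q.astype(np.float32))[:,0]
for a in range(0,60,5):
    e=[np.ptp(H@[np.cos(np.radians(b)),np.sin(np.radians(b))]) for b in(a,a+60,a+120)];print(a,round(np.mean(e),1),end=' | ')
cv2.imwrite("pics/t1.png",cv2.resize(d["color"][140:310,100:420],None,fx=2.5,fy=2.5,interpolation=cv2.INTER_CUBIC))
E
```

```text
time_s: 6.15
tool_pos: [536.1, -209.7, 58.8]
eef_rot: [[-0.938, 0.346, 0.002], [0.346, 0.938, -0.0], [-0.002, 0.0, -1.0]]
contact_force: [0.4, -0.8, -1.9]
opening: 34.6
grasp_force: 40.0
time_s: 6.52
tool_pos: [535.9, -209.6, 58.4]
eef_rot: [[-0.938, 0.346, 0.001], [0.346, 0.938, -0.0], [-0.001, 0.0, -1.0]]
contact_force: [-0.0, -0.0, 0.0]
opening: 50.6
grasp_force: 0.0
time_s: 7.02
tool_pos: [537.6, -210.4, 154.3]
eef_rot: [[-0.938, 0.347, 0.007], [0.347, 0.938, -0.002], [-0.007, 0.001, -1.0]]
contact_force: [-0.3, -0.8, -0.3]
opening: 52.3
grasp_force: 0.0
t 7.03 tcp [ 537.6 -210.4  154.3] y-axis yaw 69.7 tilt [ 0.007 -0.002] open 52.3 grip 0.0
nut 150 [169.  250.3   3.3]
bush in red (array([ 533.7, -223.7]), 8.1) 65.23139226217539
0 38.9 | 5 38.8 | 10 38.4 | 15 37.8 | 20 36.9 | 25 35.8 | 30 35.5 | 35 36.6 | 40 37.5 | 45 38.2 | 50 38.7 | 55 39.0 |
```

View pics/t1.png

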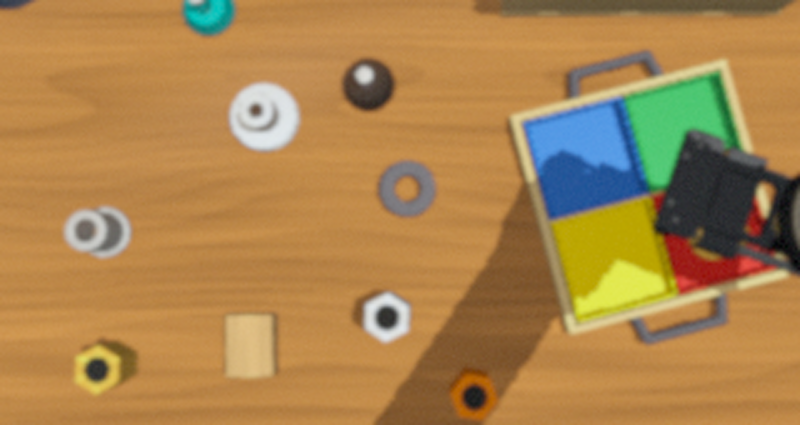

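The bush stands in the red bin with its top at z=65. The nut, at (387,317) in the crop, has flat normals at about 28.5° and 88.5°, so I'll turn the tool −19° about its z.

```bash
python3 -m handwheel '{"slide":[[22,33,0],[50,75,0],[80,118,0],[110,162,0],[135,200,0],[155,230,0],[169,250,3],[169,250,3]],"angular":[[0,0,-2],[0,0,-5],[0,0,-8],[0,0,-12],[0,0,-15],[0,0,-18],[0,0,-19],[0,0,-19]]}' 0.3
python3 -m handwheel '{"slide":[[0,0,0],[0,0,0]],"angular":[[0,0,0],[0,0,0]]}' 
python3 - <<'E'
from h import *
from workcell import r, read_camera
go(("nut",47))
o=r.get_obs();d=read_camera("wrist")
M=np.array(d["mount"]);R=np.array(o["eef_rot"]);T=np.array(o["tool_pos"])
W=cloud(d,R@M[:3,:3],R@M[:3,3]+T)
Q=W.reshape(-1,3)[(d["range_z"]>0).ravel()]
Q=Q[(np.hypot(Q[:,0]-466,Q[:,1]-83)<30)&(Q[:,2]>52)&(Q[:,2]<62)];print(len(Q),circ(Q[:,:2]))
H=cv2.convexHull(Q[:,:2].astype(np.float32))[:,0]
for a in range(16,44,3):
    e=[np.ptp(H@[np.cos(np.radians(b)),np.sin(np.radians(b))]) for b in(a,a+60,a+120)];print(a,np.round(e,1),round(np.mean(e),1))
E
```

```text
time_s: 8.07
tool_pos: [462.2, 85.1, 146.8]
eef_rot: [[-1.0, 0.018, -0.003], [0.018, 1.0, -0.0], [0.003, -0.0, -1.0]]
contact_force: [-0.1, -0.3, 0.5]
opening: 61.0
grasp_force: 0.0
time_s: 8.32
tool_pos: [463.8, 82.2, 147.8]
eef_rot: [[-1.0, 0.025, -0.0], [0.025, 1.0, -0.001], [0.0, -0.001, -1.0]]
contact_force: [-0.6, -0.1, 0.5]
opening: 61.1
grasp_force: 0.0
t 8.32 tcp [463.8  82.2 147.8] y-axis yaw 88.6 tilt [-0.    -0.001] open 61.1 grip 0.0
nut 47 [ -2.1   0.9 100.8]
1647 (array([465.5,  84.6]), 20.5)
16 [38.7 38.1 38.8] 38.5
19 [37.9 37.3 38.1] 37.8
22 [37.1 36.5 37.3] 37.0
25 [36.4 35.9 36.5] 36.3
28 [36.1 36.1 36.5] 36.3
31 [37.  36.7 37.2] 37.0
34 [37.8 37.6 38. ] 37.8
37 [38.5 38.4 38.7] 38.5
40 [39.1 39.1 39.4] 39.2
43 [39.6 39.6 39.9] 39.7
```

```bash
python3 -m handwheel '{"slide":[[-1,1,40],[-2,1.5,75],[-2,1.5,93],[-2,1.5,100.5],[-2,1.5,100.5]],"angular":[[0,0,1],[0,0,2],[0,0,2],[0,0,2],[0,0,2]]}'
python3 -m handwheel '{"slide":[[0,0,0],[0,0,0],[0,0,0],[0,0,0],[0,0,0]],"angular":[[0,0,0],[0,0,0],[0,0,0],[0,0,0],[0,0,0]]}' 0.8 45
python3 -m handwheel '{"slide":[[0,0,-10],[0,0,-40],[0,0,-75],[0,0,-103],[0,0,-103],[0,0,-103]],"angular":[[0,0,0],[0,0,0],[0,0,0],[0,0,0],[0,0,0],[0,0,0]]}' 
python3 - <<'E'
from h import *
go(("yellow",150),("yellow",57))
E
```

```text
time_s: 9.0
tool_pos: [465.8, 84.6, 47.5]
eef_rot: [[-0.998, 0.058, -0.0], [0.058, 0.998, -0.0], [0.0, -0.0, -1.0]]
contact_force: [0.0, -0.4, -0.1]
opening: 60.9
grasp_force: 0.0
time_s: 9.62
tool_pos: [465.9, 85.2, 47.9]
eef_rot: [[-0.998, 0.057, 0.001], [0.057, 0.998, 0.0], [-0.001, 0.0, -1.0]]
contact_force: [-0.4, 0.3, 4.7]
opening: 35.5
grasp_force: 45.0
time_s: 10.38
tool_pos: [464.6, 84.7, 149.4]
eef_rot: [[-0.998, 0.057, -0.002], [0.057, 0.998, -0.001], [0.002, -0.001, -1.0]]
contact_force: [-0.2, 0.2, -3.3]
opening: 35.7
grasp_force: 45.0
t 10.38 tcp [464.6  84.7 149.4] y-axis yaw 86.7 tilt [-0.002 -0.001] open 35.7 grip 45.0
yellow 150 [ -60.5 -199.4   -0.6]
yellow 57 [ -60.7 -199.3   92.4]
```

```bash
python3 -m handwheel '{"slide":[[-6,-20,0],[-17,-57,0],[-29,-95,0],[-41,-133,0],[-51,-168,0],[-58,-190,0],[-60.5,-199,0],[-60.5,-199,0]],"angular":[[0,0,0],[0,0,0],[0,0,0],[0,0,0],[0,0,0],[0,0,0],[0,0,0],[0,0,0]]}'
python3 -m handwheel '{"slide":[[0,0,0],[0,0,30],[0,0,60],[0,0,80],[0,0,89],[0,0,92.5],[0,0,92.5],[0,0,92.5]],"angular":[[0,0,0],[0,0,0],[0,0,0],[0,0,0],[0,0,0],[0,0,0],[0,0,0],[0,0,0]]}'
python3 - <<'E'
from h import *
go(("yellow",57))
E
```

```text
time_s: 11.38
tool_pos: [514.0, -116.9, 149.3]
eef_rot: [[-0.998, 0.058, -0.002], [0.058, 0.998, 0.001], [0.002, 0.0, -1.0]]
contact_force: [1.0, -0.0, -3.3]
opening: 36.0
grasp_force: 45.0
time_s: 12.38
tool_pos: [515.3, -117.1, 58.8]
eef_rot: [[-0.998, 0.057, 0.002], [0.057, 0.998, -0.0], [-0.002, -0.0, -1.0]]
contact_force: [-0.3, -0.7, -3.5]
opening: 35.7
grasp_force: 45.0
t 12.38 tcp [ 515.3 -117.1   58.8] y-axis yaw 86.7 tilt [ 0.002 -0.   ] open 35.7 grip 45.0
yellow 57 [ 1.6 -0.8  1.8]
```

Still about 1.5 mm above the floor with full weight on the gripper, so I'll lower a little before releasing. Next is the pulley.

```bash
python3 -m handwheel '{"slide":[[0,0,1.5],[0,0,1.5]],"angular":[[0,0,0],[0,0,0]]}'
python3 -m handwheel '{"slide":[[0,0,0],[0,0,0],[0,0,0]],"angular":[[0,0,0],[0,0,0],[0,0,0]]}' 0.4
python3 -m handwheel '{"slide":[[0,0,-20],[0,0,-55],[0,0,-93],[0,0,-93],[0,0,-93]],"angular":[[0,0,0],[0,0,0],[0,0,0],[0,0,0],[0,0,0]]}' 
python3 - <<'E'
from h import *
go(("pulley",150),("pulley",47))
E
```

```text
time_s: 12.62
tool_pos: [515.2, -117.2, 57.0]
eef_rot: [[-0.998, 0.057, 0.001], [0.057, 0.998, -0.0], [-0.001, 0.0, -1.0]]
contact_force: [0.3, -0.8, -1.5]
opening: 35.3
grasp_force: 45.0
time_s: 13.0
tool_pos: [514.8, -117.1, 56.6]
eef_rot: [[-0.998, 0.057, 0.0], [0.057, 0.998, 0.0], [-0.0, 0.0, -1.0]]
contact_force: [0.2, 0.1, -0.7]
opening: 51.0
grasp_force: 0.0
time_s: 13.62
tool_pos: [514.2, -117.0, 149.1]
eef_rot: [[-0.998, 0.057, -0.001], [0.057, 0.998, 0.0], [0.001, 0.0, -1.0]]
contact_force: [0.1, 0.1, -0.6]
opening: 52.1
grasp_force: 0.0
t 13.62 tcp [ 514.2 -117.   149.1] y-axis yaw 86.7 tilt [-0.001  0.   ] open 52.1 grip 0.0
pulley 150 [-114.1  320.    -0.9]
pulley 47 [-114.2  320.   102.1]
```

```bash
python3 -m handwheel '{"slide":[[-11,30,0],[-28,80,0],[-46,130,0],[-64,180,0],[-82,230,0],[-100,280,0],[-111,311,0],[-114,321,0]],"angular":[[0,0,0],[0,0,0],[0,0,0],[0,0,0],[0,0,0],[0,0,0],[0,0,0],[0,0,0]]}'
python3 -m handwheel '{"slide":[[0,0,0],[0,0,40],[0,0,75],[0,0,93],[0,0,100],[0,0,100]],"angular":[[0,0,0],[0,0,0],[0,0,0],[0,0,0],[0,0,0],[0,0,0]]}'
python3 -m handwheel '{"slide":[[0,0,0],[0,0,0],[0,0,0],[0,0,0],[0,0,0]],"angular":[[0,0,0],[0,0,0],[0,0,0],[0,0,0],[0,0,0]]}' 0.85 35
python3 -m handwheel '{"slide":[[0,0,-10],[0,0,-40],[0,0,-75],[0,0,-103],[0,0,-103],[0,0,-103]],"angular":[[0,0,0],[0,0,0],[0,0,0],[0,0,0],[0,0,0],[0,0,0]]}' 
python3 - <<'E'
from h import *
go(("blue",150),("blue",57))
E
```

```text
time_s: 14.62
tool_pos: [645.9, 199.4, 147.3]
eef_rot: [[-0.999, 0.054, -0.003], [0.054, 0.999, -0.0], [0.003, -0.0, -1.0]]
contact_force: [0.1, -0.1, -0.8]
opening: 52.2
grasp_force: 0.0
time_s: 15.38
tool_pos: [647.3, 196.4, 50.1]
eef_rot: [[-0.998, 0.058, 0.001], [0.058, 0.998, 0.0], [-0.001, 0.0, -1.0]]
contact_force: [0.3, 1.3, 0.7]
opening: 51.9
grasp_force: 0.0
time_s: 16.0
tool_pos: [647.2, 197.4, 50.3]
eef_rot: [[-0.998, 0.057, 0.001], [0.057, 0.998, 0.001], [-0.001, 0.001, -1.0]]
contact_force: [-2.0, 0.5, 4.3]
opening: 29.2
grasp_force: 35.0
time_s: 16.75
tool_pos: [645.8, 196.4, 151.0]
eef_rot: [[-0.998, 0.057, -0.003], [0.057, 0.998, -0.001], [0.003, -0.001, -1.0]]
contact_force: [-0.4, -0.2, -2.8]
opening: 29.4
grasp_force: 35.0
t 16.75 tcp [645.8 196.4 151. ] y-axis yaw 86.7 tilt [-0.003 -0.001] open 29.4 grip 35.0
blue 150 [  24.4 -292.7    1.4]
blue 57 [  24.1 -292.6   94.4]
```

```bash
python3 -m handwheel '{"slide":[[2,-25,0],[6,-70,0],[10,-120,0],[14,-170,0],[18,-220,0],[22,-260,0],[24,-285,0],[24,-293,0]],"angular":[[0,0,0],[0,0,0],[0,0,0],[0,0,0],[0,0,0],[0,0,0],[0,0,0],[0,0,0]]}'
python3 -m handwheel '{"slide":[[0,0,0],[0,0,30],[0,0,60],[0,0,78],[0,0,86],[0,0,89],[0,0,91],[0,0,91]],"angular":[[0,0,0],[0,0,0],[0,0,0],[0,0,0],[0,0,0],[0,0,0],[0,0,0],[0,0,0]]}'
python3 - <<'E'
from h import *
go(("blue",59.3))
E
```

```text
time_s: 17.75
tool_pos: [604.3, -98.0, 151.4]
eef_rot: [[-0.998, 0.062, -0.003], [0.062, 0.998, -0.001], [0.003, -0.001, -1.0]]
contact_force: [0.0, 0.5, -2.6]
opening: 29.2
grasp_force: 35.0
time_s: 18.75
tool_pos: [606.6, -94.4, 62.1]
eef_rot: [[-0.998, 0.057, 0.001], [0.057, 0.998, 0.0], [-0.001, 0.0, -1.0]]
contact_force: [0.3, -0.4, -2.2]
opening: 29.0
grasp_force: 35.0
t 18.75 tcp [606.6 -94.4  62.1] y-axis yaw 86.7 tilt [0.001 0.   ] open 29.0 grip 35.0
blue 59.3 [ 1.9 -0.3  2.8]
```

```bash
python3 -m handwheel '{"slide":[[0,0,1.5],[0,0,2.5],[0,0,2.5]],"angular":[[0,0,0],[0,0,0],[0,0,0]]}'
python3 -m handwheel '{"slide":[[0,0,0],[0,0,0],[0,0,0]],"angular":[[0,0,0],[0,0,0],[0,0,0]]}' 0.5
python3 -m handwheel '{"slide":[[0,0,-20],[0,0,-55],[0,0,-90],[0,0,-90],[0,0,-90]],"angular":[[0,0,0],[0,0,0],[0,0,0],[0,0,0],[0,0,0]]}' 
python3 - <<'E'
from h import *
go(("foot",150),("foot",49))
E
```

```text
time_s: 19.12
tool_pos: [606.3, -94.4, 59.3]
eef_rot: [[-0.998, 0.057, 0.0], [0.057, 0.998, 0.0], [-0.0, 0.0, -1.0]]
contact_force: [-0.1, -0.3, 0.0]
opening: 29.1
grasp_force: 35.0
time_s: 19.5
tool_pos: [606.3, -94.3, 59.2]
eef_rot: [[-0.998, 0.057, 0.0], [0.057, 0.998, 0.0], [-0.0, 0.0, -1.0]]
contact_force: [-0.8, 0.1, -0.4]
opening: 42.8
grasp_force: 0.0
time_s: 20.12
tool_pos: [606.0, -94.2, 149.6]
eef_rot: [[-0.998, 0.057, 0.0], [0.057, 0.998, 0.0], [-0.0, 0.0, -1.0]]
contact_force: [-0.2, 0.1, -0.2]
opening: 43.7
grasp_force: 0.0
t 20.12 tcp [606.  -94.2 149.6] y-axis yaw 86.7 tilt [0. 0.] open 43.7 grip 0.0
foot 150 [-58.7 199.4  -0.4]
foot 49 [-58.7 199.4 100.6]
```

```bash
python3 -m handwheel '{"slide":[[-6,20,0],[-17,57,0],[-29,97,0],[-41,139,0],[-51,174,0],[-57,194,0],[-59,200,0],[-59,200,0]],"angular":[[0,0,0],[0,0,0],[0,0,0],[0,0,0],[0,0,0],[0,0,0],[0,0,0],[0,0,0]]}'
python3 -m handwheel '{"slide":[[0,0,0],[0,0,40],[0,0,75],[0,0,93],[0,0,100.5],[0,0,100.5]],"angular":[[0,0,0],[0,0,0],[0,0,0],[0,0,0],[0,0,0],[0,0,0]]}'
python3 -m handwheel '{"slide":[[0,0,0],[0,0,0],[0,0,0],[0,0,0],[0,0,0]],"angular":[[0,0,0],[0,0,0],[0,0,0],[0,0,0],[0,0,0]]}' 0.98 25
python3 -m handwheel '{"slide":[[0,0,-10],[0,0,-40],[0,0,-75],[0,0,-103],[0,0,-103],[0,0,-103]],"angular":[[0,0,0],[0,0,0],[0,0,0],[0,0,0],[0,0,0],[0,0,0]]}' 
python3 - <<'E'
from h import *
go(("green",150),("green",59))
E
```

```text
time_s: 21.12
tool_pos: [676.3, 101.1, 148.6]
eef_rot: [[-0.998, 0.058, -0.001], [0.058, 0.998, -0.001], [0.001, -0.001, -1.0]]
contact_force: [0.2, -0.2, 1.0]
opening: 43.3
grasp_force: 0.0
time_s: 21.88
tool_pos: [676.9, 101.8, 49.0]
eef_rot: [[-0.998, 0.057, 0.001], [0.057, 0.998, 0.0], [-0.001, 0.0, -1.0]]
contact_force: [-0.6, 0.4, 0.8]
opening: 43.6
grasp_force: 0.0
time_s: 22.5
tool_pos: [676.7, 102.4, 49.0]
eef_rot: [[-0.998, 0.057, 0.001], [0.057, 0.998, 0.001], [-0.001, 0.001, -1.0]]
contact_force: [-0.3, 0.4, 2.1]
opening: 13.3
grasp_force: 25.0
time_s: 23.25
tool_pos: [675.5, 101.8, 150.3]
eef_rot: [[-0.998, 0.057, -0.002], [0.057, 0.998, -0.0], [0.002, -0.0, -1.0]]
contact_force: [0.7, 0.0, -1.6]
opening: 13.2
grasp_force: 25.0
t 23.25 tcp [675.5 101.8 150.3] y-axis yaw 86.7 tilt [-0.002 -0.   ] open 13.2 grip 25.0
green 150 [  31.  -289.7    0.5]
green 59 [  30.9 -289.6   91.5]
```

```bash
python3 -m handwheel '{"slide":[[3,-25,0],[7,-70,0],[13,-120,0],[18,-170,0],[24,-220,0],[28,-260,0],[30,-282,0],[31,-290,0]],"angular":[[0,0,0],[0,0,0],[0,0,0],[0,0,0],[0,0,0],[0,0,0],[0,0,0],[0,0,0]]}'
python3 -m handwheel '{"slide":[[0,0,0],[0,0,30],[0,0,60],[0,0,78],[0,0,86],[0,0,89],[0,0,90],[0,0,90]],"angular":[[0,0,0],[0,0,0],[0,0,0],[0,0,0],[0,0,0],[0,0,0],[0,0,0],[0,0,0]]}'
python3 - <<'E'
from h import *
go(("green",58))
E
```

```text
time_s: 24.25
tool_pos: [628.0, -187.6, 150.8]
eef_rot: [[-0.998, 0.059, -0.001], [0.059, 0.998, 0.0], [0.001, -0.0, -1.0]]
contact_force: [-0.1, -0.6, -1.0]
opening: 13.2
grasp_force: 25.0
time_s: 25.25
tool_pos: [629.4, -185.9, 62.3]
eef_rot: [[-0.998, 0.057, 0.001], [0.057, 0.998, -0.0], [-0.001, -0.0, -1.0]]
contact_force: [0.3, 0.0, -0.7]
opening: 13.2
grasp_force: 25.0
t 25.25 tcp [ 629.4 -185.9   62.3] y-axis yaw 86.7 tilt [ 0.001 -0.   ] open 13.2 grip 25.0
green 58 [1.5 0.2 4.3]
```

Lower, release, rise, then swing clear of the view and check the result.

```bash
python3 -m handwheel '{"slide":[[0,0,2],[0,0,4],[0,0,4]],"angular":[[0,0,0],[0,0,0],[0,0,0]]}'
python3 -m handwheel '{"slide":[[0,0,0],[0,0,0],[0,0,0]],"angular":[[0,0,0],[0,0,0],[0,0,0]]}' 0.6
python3 -m handwheel '{"slide":[[0,0,-20],[0,0,-60],[0,0,-110],[0,0,-140],[0,0,-140]],"angular":[[0,0,0],[0,0,0],[0,0,0],[0,0,0],[0,0,0]]}' 
python3 -m handwheel '{"slide":[[0,-40,0],[0,-90,0],[0,-140,0],[0,-190,0],[0,-240,0],[0,-280,0],[0,-280,0],[0,-280,0]],"angular":[[0,0,0],[0,0,0],[0,0,0],[0,0,0],[0,0,0],[0,0,0],[0,0,0],[0,0,0]]}'
python3 - <<'E'
from h import *
from workcell import read_camera
d=read_camera("top");X=cloud(d).reshape(-1,3)
for n,c in {**{k:P[k] for k in("red","yellow","blue","green")},"sbush":(542.5,342.6),"bnut":(423.8,330.5)}.items():
    Q=X[(np.hypot(X[:,0]-c[0],X[:,1]-c[1])<36)&(X[:,2]>45)&(X[:,2]<80)];k,rad=circ(Q[:,:2]);print(n,k,rad,"off",np.hypot(*(k-c)).round(1),"top z",np.median(Q[:,2]).round(1))
cv2.imwrite("pics/t2.png",cv2.resize(d["color"][140:310,100:420],None,fx=2.5,fy=2.5,interpolation=cv2.INTER_CUBIC))
cv2.imwrite("pics/s2.png",read_camera("side")["color"])
E
```

```text
time_s: 25.62
tool_pos: [629.1, -185.8, 57.9]
eef_rot: [[-0.998, 0.057, 0.0], [0.057, 0.998, 0.0], [-0.0, 0.0, -1.0]]
contact_force: [-0.0, -0.0, 1.8]
opening: 13.2
grasp_force: 25.0
time_s: 26.0
tool_pos: [629.0, -185.7, 57.4]
eef_rot: [[-0.998, 0.057, -0.0], [0.057, 0.998, 0.0], [0.0, 0.0, -1.0]]
contact_force: [-0.3, -0.3, 0.4]
opening: 32.4
grasp_force: 0.0
time_s: 26.62
tool_pos: [630.9, -186.4, 202.1]
eef_rot: [[-0.998, 0.057, 0.008], [0.057, 0.998, -0.002], [-0.008, -0.001, -1.0]]
contact_force: [0.4, -0.4, -0.3]
opening: 34.9
grasp_force: 0.0
time_s: 27.62
tool_pos: [613.0, -464.1, 196.3]
eef_rot: [[-0.998, 0.057, -0.001], [0.057, 0.998, 0.002], [0.001, 0.002, -1.0]]
contact_force: [0.6, 0.6, 0.4]
opening: 35.1
grasp_force: 0.0
red [ 535.2 -210.3] 18.1 off 2.2 top z 64.1
yellow [ 514.3 -118.3] 20.1 off 0.9 top z 64.8
blue [604.8 -95.3] 14.8 off 0.8 top z 64.6
green [ 628.8 -186.7] 7.3 off 1.4 top z 63.6
sbush [542.  343.2] 17.9 off 0.8 top z 54.1
bnut [423.6 330.2] 20.2 off 0.4 top z 55.0
```

View pics/t2.png

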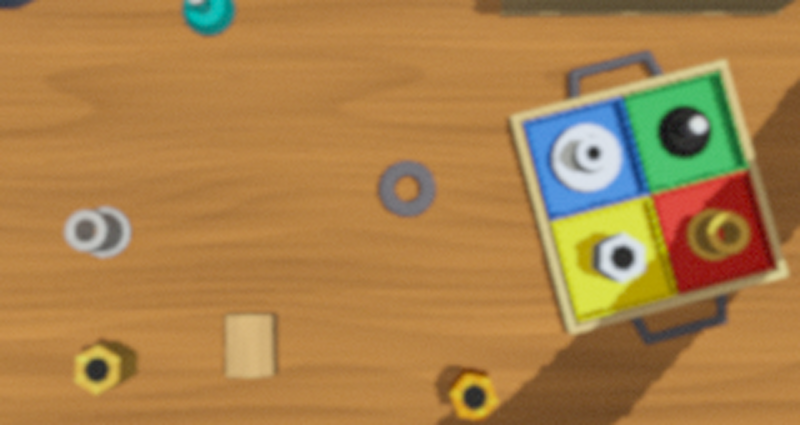

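View pics/s2.png

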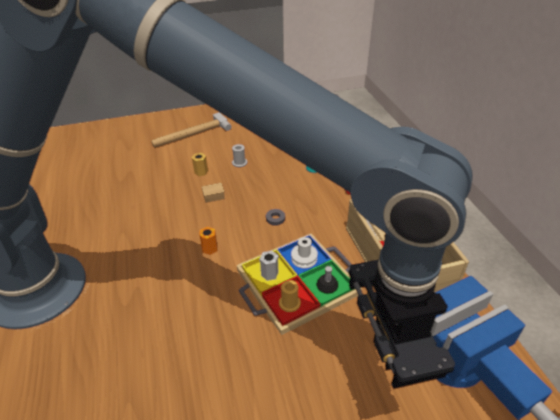

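All four parts stand upright in their own bins (crop: pulley in blue (588,157), foot in green (687,130), nut in yellow (621,258), bush in red (719,234)). The steel bush and brass nut haven't moved, and the arm is clear of everything.

```bash
python3 -c "
from workcell import r
print(r.close_job())"
```

```text
the job is handed in; nothing more can be done
None
```

The kit is made up and handed in at about 28 s: all four parts stand upright in their own bins, within about 2 mm of centre by the top camera, and the steel bush and brass nut are where they were; the hand-in returned no verdict.

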